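# Take a mirror from its covered slide and hold it face up for inspection

## Task

Pull the carriage by its knob until it stops, so that the mirror on it comes out from under the dust cover, and leave the carriage out. Then take the mirror by its square frame (not by the glass), draw its post up out of the holder, and turn it so that the post lies level and the glass faces the ceiling. Finish while you are still holding it like that, motionless and at least 20 cm above the table, with all the other things on the table and on the cover left where they were.

Things in the scene. Friction and masses are not known exactly. Their poses are not given: they have to be found in the camera images.
- station: Fixed black board 320 x 140 x 12 mm with two guide rails (tops 30 mm up) and a clear dust cover with aluminium corner posts and a grey back, roof 140 to 144 mm above the table, open towards the knob. Origin on the table, below the holder's axis while the carriage is in; the carriage is pulled along -x (level); z up. Board x = -0.225 to 0.095 m, cover x = -0.025 to 0.078 m, 138 mm wide.
- carriage (a joint): How far the carriage is pulled out along the station's -x, in m: 0 fully in (as at the start), 0.130 out at its stop. About 2 to 3 N of friction; it stays where it is left.
- pull_knob (a point): Centre of the round black pull knob standing upright at the carriage's free end, 60 mm above the table; its head is 21 mm in diameter, from 48 to 73 mm above the table. Below it are a thin neck and a tongue 26 mm wide (top at 31 mm). It stays 94 mm ahead (station's -x) of the holder's axis.
- holder_mouth (a point): Centre of the mouth of the upright black post holder on the carriage, 71 mm above the table; 25 mm in diameter, with a steel thumbscrew on one side (already slack). The bore is 41 mm deep, 1 mm wider all round than the post, which only stands in it and can turn.
- mirror_center (a point): Centre of the mirror's square black mount, 40 mm wide and high, 101 mm up at the start, on a steel post 12.7 mm thick. Frame: x the way the glass faces, y across the mount (grip its flat sides, 40 mm apart, 12 mm deep: x = -0.008 to 0.004 m), z along the post away from its foot (up at the start). Behind, adjusters to x = -0.020. 0.12 to 0.2 kg, centre of mass 20 mm below this point.
- post_foot (a point): Foot of the mirror's post, on its axis, 70 mm from mirror_center (the mount's lower edge is 20 mm from mirror_center); at the start it stands on the floor of the holder's bore, 30 mm above the table. Frame as mirror_center.
- mirror_glass: Round mirror glass, 24 mm across, in the front of the mount, 15 to 19 mm ahead (+x) of mirror_center; not to be touched. At the start it faces roughly the station's -x, up to 0.35 rad to either side. Its origin and axes are those of post_foot.
- hex_key: Hex key, 93 x 31 x 6 mm, lying on the clear roof of the dust cover; leave it. Origin at the centre of its underside.
- spare_mount: A second square black mount without a post, 39 x 40 x 40 mm, standing on the table right of the station; leave it. Origin at the centre of its underside.
- sleeve: Steel sleeve 29 mm in diameter, 58 mm high, on the table left of the station; leave it. Origin at the centre of its underside.
- box_dark: Closed black box 50 x 60 x 30 mm on the table behind the station; leave it. Origin at the centre of its underside.
- box_grey: Closed dark grey box 55 x 55 x 21 mm on the table right of the station; leave it. Origin at the centre of its underside.
- short_holder: Short black post holder 25 x 32 mm, 55 mm high, standing on the table right of the station; leave it. Origin at the centre of its underside.
- meter: Small yellow meter 85 x 50 x 32 mm on the table right of the station; leave it. Origin at the centre of its underside.
Mind the look-alikes: they are no part of the job. Leave any green look-alike of the part that bears mirror_center alone.

How it is judged:
On the way, in this order (a step that is already met when the one before it is completed fails the run):
1. the carriage is pulled out to its stop (within 12 mm), the mirror still seated in the holder (value of joint carriage above 0.118 m and horizontal distance between post_foot and holder_mouth below 0.01 m and height (world z) of post_foot below 0.04 m), for 0.2 s.
2. the mirror, gripped, is drawn up until the foot of its post is clear of the holder's mouth (height (world z) of post_foot above 0.075 m and contact force between the fingers and mirror above 1 N), for 0.1 s.
At the end, for the whole second after the job is handed in: The mirror is held in the gripper and nothing else carries it: its centre at least 190 mm above the table, the glass facing up within 0.5 rad (so the post is level within 0.5 rad), motionless (under 30 mm/s and 0.3 rad/s); the carriage is still out, at least 110 mm of its 130 mm (height (world z) of mirror_center above 0.19 m and angle between mirror_center's own x axis and vertical below 0.5 rad and contact force between the fingers and mirror above 1 N and contact force between mirror and station below 0.2 N and linear speed of mirror_glass below 0.03 m/s and angular speed of mirror_glass below 0.3 rad/s and value of joint carriage above 0.11 m); the arm keeps its last pose, push and grip.
It fails at once if the fingers touch the glass (contact force between the fingers and mirror_glass above 0.5 N).
It fails at once if another thing is moved by more than 25 mm (distance of any of hex_key, spare_mount, sleeve, box_dark, box_grey, short_holder, meter from where it was at the start of the episode above 0.025 m).
It also fails if it takes over 43 s, if anything falls off the work surface, if the arm or the gripper's body presses on something with over 40 N, if the wrist force passes 120 N, or if a joint passes its speed limit or range.

## Robot

A 6-joint arm with a two-finger parallel gripper is mounted at the origin on a cart in front of the work surface, level with it; the furniture and walls round the work are solid. World frame = base frame: x ahead of the robot, y to its left, z up, the work surface at z = 0. Lengths are in m, angles in rad, forces in N, time in s.
With the tool pointing down it reaches from about 0.3 to 0.95 m from the base axis. Payload 3.1 kg.
Tool frame: the origin (TCP) lies between the finger pads; the fingertips stand bot.finger_overhang ahead of it and the grasp point (between the pads) lies 8 mm behind it (bot.finger_overhang is the distance from the TCP to the fingertips, in m); z points along the fingers, y is the line along which they close (so a half turn about z gives the same grasp; the last joint's range is limited). The gripper opens to 85 mm and grips with 20 to 120 N. Pads are 22 mm wide; open, the fingers measure 114 mm over their backs; the gripper's body (76 mm by 85 mm) begins 54 mm behind the grasp point. The pads swing forward as they close: fully open they stand 13 mm farther back than shut.
Start: joints at [1.223, 0.308, 1.634, -0, 1.2, -0.07], TCP at [0.171, 0.601, 0.242] pointing down, gripper open.
Joint ranges: [-3.06, 3.06], [-0.79, 1.96], [0.05, 2.63], [-1.19, 4.34], [0.05, 2.64], [-2.94, 2.94]. Speed limits (rad/s): [2.79, 2.79, 3.14, 3.14, 3.14, 3.14].

## Interface

Orientations are given as a unit quaternion [w, x, y, z].
In Python, from bench import bot gives the robot as it stands.
- The arm moves only by the tool jog_arm, never from a script. Its argument "deltas" is a list of rows, each a list of 3 entries, a list of its own where there are three numbers: the opening, from -1 (shut) to 1 (fully open), then the shift along the world's x, y, z each as a share of 75 cm, from -1 to 1, then the turn about the world's z as a share of 90 degrees, from -1 to 1. A call has 1 to 5 rows; each row is the pose to reach, as a shift and turn from the pose commanded when the call began; what a row does not reach only later rows make up. A row lasts 1/8 s, in which the tool goes at most 62.5 mm and 10.7 degrees, less where a joint would pass 70% of its speed; a pose out of reach is approached as far as the arm can. A call with a number of a shift or a turn outside -1 to 1 is refused whole. A call with a gripper value outside its range is refused whole. The fingers move at their own pace and stop on an object; the grip force is fixed at half the most. Time passes only in rows, so rows that repeat a pose let the fingers close. It gives the time, the measured TCP pose, the force, the opening and the grip force at its end, in the units of the state.
- bot.state(): the state, without advancing time (a new reading comes with each control period).
- bot.get_image(name): name is "scene" or "top" or "wrist"; returns the picture (420x560x3 uint8, red, green, blue); there is no depth.
- bot.camera_info(name): a dict with "K" (3x3 intrinsics, pixels), "dist_coeffs" ([k1, k2, p1, p2, k3] as OpenCV has them; the pictures are not rectified), "R" (3x3) and "t" (3): a world point X has camera coordinates R X + t. Camera axes: x right, y down, z forward; pixel columns grow to the right and rows downward; lengths in m; the calibration is good to about 2 mm. A picture is of the moment at which its call begins: read the wrist's pose just before it. camera_info takes no time and is no camera call; for the wrist camera it gives the pose at the moment of the call.
- bot.finish_job(): hands the job in; it is judged then, once.
The state is a dict: "clock": time; "joint_positions": joint angles; "joint_vel": joint speeds; "joint_efforts": joint torques, N m; "ee_pos": TCP position; "tcp_rot": TCP orientation; "contact_force": force on the tool from outside, world axes, zero at the start; "moment": the same for the moment, N m; "finger_gap": opening from 0.0 (shut) to 1.0 (fully open); "finger_force": force on a finger pad.
Only numpy, scipy, OpenCV 4.12 (cv2) and the standard library are available. Lean on these libraries where they do the work, as an engineer would, in place of code of your own. Each camera call takes 0.05 s, during which the arm holds its last target. There are 200 camera calls.

## Working session

There is one attempt and no reset: what is moved stays moved. The work goes in short steps, Python scripts to look and compute and a tool call to move; the robot and the scene stay as the last step left them, time stands still between calls to the robot, and variables do not carry over. Pictures are saved under pics/ and viewed, at most 11 in all, crops included, and the job is handed in when it is done.

Besides the shell and the picture viewer there is one more tool, called as name(argument=value, ...) on one line, values as JSON. jog_arm: Moves the arm, as the interface text tells. Shift numbers are shares of 75 cm and turn numbers shares of 90 degrees, none past 1 either way. Its arguments: {"type":"object","properties":{"deltas":{"type":"array","items":{"type":"array"}}},"required":["deltas"]}

```bash
mkdir -p pics
cat > h.py <<'E'
import numpy as np,cv2
from bench import bot
def grab(n,f):
    ci=bot.camera_info(n); im=bot.get_image(n)[:,:,::-1].copy(); cv2.imwrite('pics/'+f,im); return im,ci
def arr(ci): return [np.array(ci[k],float) for k in("K","dist_coeffs","R","t")]
def ray(ci,uv):
    K,d,R,t=arr(ci); p=cv2.undistortPoints(np.array([[uv]],float),K,d)[0,0]
    return -R.T@t, R.T@np.array([p[0],p[1],1])
def onz(ci,uv,z):
    c,r=ray(ci,uv); return c+r*(z-c[2])/r[2]
def proj(ci,X):
    K,d,R,t=arr(ci); return cv2.projectPoints(np.array(X,float).reshape(-1,1,3),cv2.Rodrigues(R)[0],t,K,d)[0][:,0]
E
python3 - <<'E'
from h import *
s=bot.state(); print({k:np.round(v,3).tolist() for k,v in s.items()},bot.finger_overhang)
a,ca=grab('scene','s0.png'); b,cb=grab('top','t0.png'); 
for n in ('scene','top'):
    K,d,R,t=arr(bot.camera_info(n)); print(n,np.round(-R.T@t,3),np.round(R[2],2),K[0,0])
import pickle; pickle.dump((ca,cb),open('cams.pkl','wb'))
E
```

```text
{'clock': 0.0, 'joint_positions': [1.223, 0.309, 1.635, -0.0, 1.2, -0.07], 'joint_vel': [-0.001, -0.001, 0.0, 0.0, 0.0, 0.001], 'joint_efforts': [-0.0, -41.525, -27.666, 0.0, 0.01, 0.0], 'ee_pos': [0.171, 0.6, 0.241], 'tcp_rot': [-0.0, 0.138, 0.99, -0.001], 'contact_force': [0.502, -0.367, -0.522], 'moment': [-0.025, -0.029, 0.011], 'finger_force': 0.0, 'finger_gap': 0.998} 0.011
scene [0.253 0.67  0.916] [ 0.3  -0.62 -0.73] 437.0057589484805
top [ 0.521 -0.009  1.334] [ 0.05 -0.02 -1.  ] 453.4279675997758
```

View pics/s0.png

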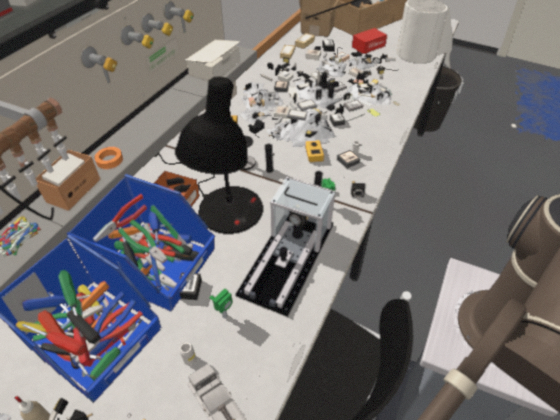

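View pics/t0.png

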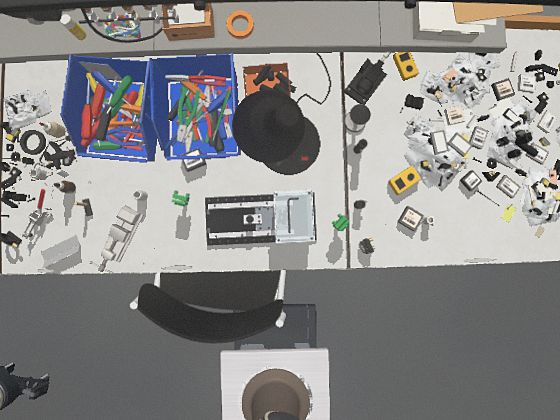

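The top view has the station at u 205-316, v 192-245, with its cover on the right and the knob near (250,218). The pull direction is therefore image-left, about world +y. The green look-alikes at (180,198) and (340,221) are not part of the job.

Run:
```python
import cv2,numpy as np
a=cv2.imread('pics/t0.png')[185:255,195:325]; b=cv2.imread('pics/s0.png')[165:320,225:350]
a=cv2.resize(a,None,fx=4,fy=4,interpolation=2); b=cv2.resize(b,None,fx=3.6,fy=3.6,interpolation=2)
o=np.zeros((600,800,3),np.uint8); 
a=cv2.resize(a,(350,188)); o[:188,:350]=a; o[:b.shape[0],350:800]=b[:600]; cv2.imwrite('pics/c0.png',o)
```

```text
(no output)
```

View pics/c0.png

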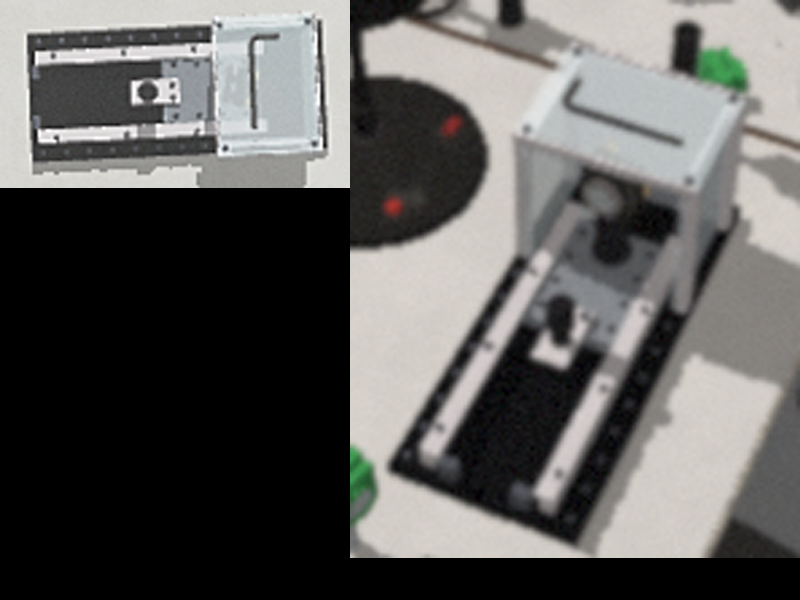

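The enlarged crop shows the knob head at top-view (249.6,218.8) and scene-view about (283.5,251). It also shows the board corners, the roof corners, and the mirror in its holder under the cover. The rest of the calculation uses these pixels.

Run:
```python
from h import *
import pickle; ca,cb=pickle.load(open('cams.pkl','rb'))
T=lambda x,y:(195+(x+.5)/350*130-.5,185+(y+.5)/188*70-.5)
S=lambda x,y:(225+(x-350)/3.6,165+y/3.6)
B=[onz(cb,T(*p),.012) for p in((26,33),(33,160),(328,152))]
Rf=[onz(cb,T(*p),.144) for p in((215,18),(319,14),(325,150),(218,156))]
Bs=[onz(ca,S(*p),.012) for p in((390,468),(580,545))]
Rs=[onz(ca,S(*p),.144) for p in((515,130),(577,47),(745,95),(690,188))]
for n,q in(('B',B),('Rf',Rf),('Bs',Bs),('Rs',Rs)): print(n,np.round(q,4).tolist())
print('knob top',onz(cb,T(147,91),.073),'scene',onz(ca,S(560,302),.073), onz(ca,S(560,312),.06))
kb=np.array([B[0]+B[1]])/2; print('front mid',kb)
```

```text
B [[0.6065, 0.1924, 0.012], [0.4687, 0.1869, 0.012], [0.4702, -0.1321, 0.012]]
Rf [[0.6087, -0.0125, 0.144], [0.6105, -0.1144, 0.144], [0.4773, -0.1169, 0.144], [0.4739, -0.0125, 0.144]]
Bs [[0.6008, 0.1969, 0.012], [0.4611, 0.1942, 0.012]]
Rs [[0.6079, -0.0095, 0.144], [0.6055, -0.1054, 0.144], [0.4771, -0.1115, 0.144], [0.4782, -0.0116, 0.144]]
knob top [0.53979127 0.05903261 0.073     ] scene [0.5386807  0.06252073 0.073     ] [0.53929956 0.06108543 0.06      ]
front mid [[0.53759043 0.18968126 0.012     ]]
```

jog_arm(deltas=[[1,[0.49,-0.72,-0.05],-0.805],[1,[0.49,-0.72,-0.05],-0.805],[1,[0.49,-0.72,-0.05],-0.805],[1,[0.49,-0.72,-0.05],-0.805],[1,[0.49,-0.72,-0.05],-0.805]])

```text
clock: 0.72
ee_pos: [0.3476, 0.3413, 0.224]
tcp_rot: [0.0, 0.573, 0.819, -0.0]
contact_force: [1.0, -0.1, -0.1]
finger_gap: 0.996
finger_force: 0.0
```

jog_arm(deltas=[[1,[0.255,-0.373,-0.03],-0.2],[1,[0.255,-0.373,-0.03],-0.2],[1,[0.255,-0.373,-0.03],-0.2],[1,[0.255,-0.373,-0.03],-0.2],[1,[0.255,-0.373,-0.03],-0.2]])

```text
clock: 1.35
ee_pos: [0.5236, 0.0838, 0.2033]
tcp_rot: [-0.0, 0.692, 0.721, 0.0]
contact_force: [1.0, 0.6, -0.3]
finger_gap: 0.999
finger_force: 0.0
```

Run:
```python
from h import *
s=bot.state(); print(s['ee_pos'],s['tcp_rot'],s['joint_positions'])
im,ci=grab('wrist','w1.png'); import pickle; pickle.dump(ci,open('w1.pkl','wb'))
print(proj(ci,[[.539,.061,.073],[.542,-.033,.101]]))
```

```text
[0.52356125 0.08384108 0.20328609] [-1.61852290e-04  6.92454590e-01  7.21461442e-01  4.80594651e-05] [7.64790847e-02 1.68957453e-01 1.89133703e+00 3.46005478e-04
 1.08144227e+00 3.52916606e-02]
[[293.4499586  228.26559458]
 [292.55264524 338.41139526]]
```

View pics/w1.png

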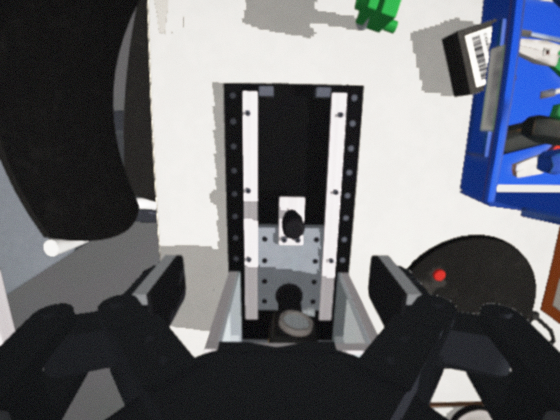

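The wrist view shows the knob head at (293,222) against a predicted (293,228), so the two agree. The glass is near (296,322) and the board's front corners are at (225,86) and (363,87).

Run:
```python
from h import *
import pickle; ci=pickle.load(open('w1.pkl','rb'))
for n,uv,z in(('fl',(225,86),.012),('fr',(363,87),.012),('railL front',(250,92),.03),('railR front',(338,93),.03),('railLb',(252,318),.03),('railRb',(326,318),.03),('knob',(293,222),.073),('knob60',(293,224),.06),('glass',(296,322),.101)): print(n,np.round(onz(ci,uv,z),4))
```

```text
fl [0.4683 0.1847 0.012 ]
fr [0.6042 0.1896 0.012 ]
railL front [0.4946 0.1782 0.03  ]
railR front [0.5766 0.1808 0.03  ]
railLb [ 0.5011 -0.0628  0.03  ]
railRb [ 0.5851 -0.0597  0.03  ]
knob [0.5383 0.0668 0.073 ]
knob60 [0.5393 0.0608 0.06  ]
glass [ 0.544  -0.0158  0.101 ]
```

jog_arm(deltas=[[1,[0.021,-0.032,-0.03],0],[1,[0.021,-0.032,-0.1],0],[1,[0.021,-0.032,-0.16],0],[1,[0.021,-0.032,-0.199],0],[1,[0.021,-0.032,-0.199],0]])

```text
clock: 2.02
ee_pos: [0.5353, 0.0617, 0.0514]
tcp_rot: [-0.003, 0.692, 0.722, -0.003]
contact_force: [-0.4, 0.5, 0.6]
finger_gap: 1.003
finger_force: 0.0
```

jog_arm(deltas=[[-1,[0,0,0],0],[-1,[0,0,0],0],[-1,[0,0,0],0],[-1,[0,0,0],0],[-1,[0,0,0],0]])

```text
clock: 2.65
ee_pos: [0.5394, 0.0618, 0.0558]
tcp_rot: [0.001, 0.692, 0.722, 0.001]
contact_force: [-2.0, 0.5, 5.8]
finger_gap: 0.222
finger_force: 58.7
```

jog_arm(deltas=[[-1,[-0.001,0.035,0],0],[-1,[-0.002,0.07,0],0],[-1,[-0.003,0.105,0],0],[-1,[-0.004,0.14,0],0],[-1,[-0.005,0.17,0],0]])

```text
clock: 3.28
ee_pos: [0.5361, 0.1894, 0.0558]
tcp_rot: [0.001, 0.692, 0.722, 0.0]
contact_force: [0.4, -3.6, 4.3]
finger_gap: 0.223
finger_force: 58.5
```

jog_arm(deltas=[[-1,[0,0.002,0],0],[-1,[0,0.004,0],0],[-1,[0,0.004,0],0]])

```text
clock: 3.65
ee_pos: [0.5361, 0.1918, 0.0558]
tcp_rot: [0.001, 0.692, 0.722, 0.001]
contact_force: [-0.0, -2.0, 7.7]
finger_gap: 0.219
finger_force: 61.1
```

jog_arm(deltas=[[1,[0,0,0],0],[1,[0,0,0],0],[1,[0,0,0],0],[1,[0,0,0.08],0],[1,[0,0.04,0.16],0]])

```text
clock: 4.28
ee_pos: [0.5341, 0.2188, 0.1701]
tcp_rot: [-0.001, 0.693, 0.721, -0.002]
contact_force: [1.4, 0.6, -0.9]
finger_gap: 1.0
finger_force: 0.0
```

jog_arm(deltas=[[1,[0,0.03,0.06],0],[1,[0,0.03,0.06],0]])

```text
clock: 4.53
ee_pos: [0.5381, 0.2453, 0.2207]
tcp_rot: [0.002, 0.692, 0.722, 0.005]
contact_force: [0.3, -0.1, -0.2]
finger_gap: 1.002
finger_force: 0.0
```

```bash
python3 - <<'E'
from h import *
s=bot.state(); print(s['ee_pos'],s['tcp_rot'])
im,ci=grab('wrist','w2.png'); a,ca=grab('scene','s2.png'); t,_=grab('top','t2.png'); import pickle; pickle.dump(ci,open('w2.pkl','wb'))
P=[[.539,.093,.101],[.535,.19,.06]]
print(proj(ci,P),proj(ca,P),proj(bot.camera_info('top'),P))
E
python3 - <<'E'
import cv2,numpy as np
w=cv2.imread('pics/w2.png'); s=cv2.imread('pics/s2.png')[180:320,220:340]; t=cv2.imread('pics/t2.png')[185:255,195:325]
o=np.zeros((600,800,3),np.uint8); o[:420,:560]=w; o[300:600,560:800]=cv2.resize(s,(240,280))[:300] if 0 else cv2.copyMakeBorder(cv2.resize(s,(240,280)),0,20,0,0,0); o[440:580,:260]=cv2.resize(t,(260,140)); cv2.imwrite('pics/c2.png',o)
E
```

```text
[0.53812735 0.24530774 0.22065073] [0.00215367 0.69162454 0.72223695 0.00496408]
[[270.06766164 357.1309008 ]
 [269.95449726 248.90807166]] [[277.72115566 250.54209387]
 [260.8836733  292.00827061]] [[236.22728781 218.98641037]
 [202.95294558 221.33215426]]
```

View pics/c2.png

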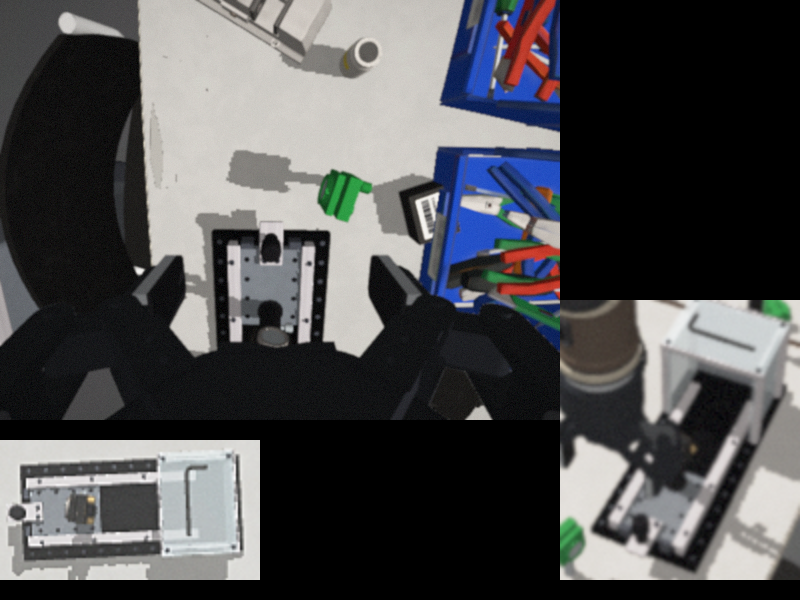

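The carriage is out: the knob now overhangs the board's front edge, and the mirror is clear of the cover at about (80,510) in the composite. Next I'll place the tool above the mirror for a closer look at its yaw.

jog_arm(deltas=[[1,[0,-0.08,0.04],0],[1,[0,-0.15,0.04],0],[1,[0,-0.22,0.04],0],[1,[0,-0.22,0.04],0]])

```text
clock: 5.18
ee_pos: [0.5332, 0.0738, 0.2428]
tcp_rot: [-0.001, 0.694, 0.72, -0.002]
contact_force: [-0.4, -0.0, 0.3]
finger_gap: 1.0
finger_force: 0.0
```

Run:
```python
from h import *
s=bot.state(); print(s['ee_pos'],s['tcp_rot'])
im,ci=grab('wrist','w3.png'); import pickle; pickle.dump(ci,open('w3.pkl','wb'))
u,v=proj(ci,[[.539,.093,.115]])[0].round().astype(int); print(u,v)
t=cv2.imread('pics/t2.png')
o=np.zeros((600,800,3),np.uint8)
u0,v0=u-55,v-65
c=cv2.resize(im[v0:v0+120,u0:u0+110],None,fx=5,fy=5,interpolation=2); o[:c.shape[0],:c.shape[1]]=c
d=cv2.resize(t[204:234,221:251],(240,240),interpolation=2); o[:240,560:]=d
print('orig',u0,v0); cv2.imwrite('pics/c3.png',o)
```

```text
[0.53323047 0.07380496 0.24277026] [-0.00137039  0.69443731  0.71954857 -0.00219128]
285 181
orig 230 116
```

View pics/c3.png

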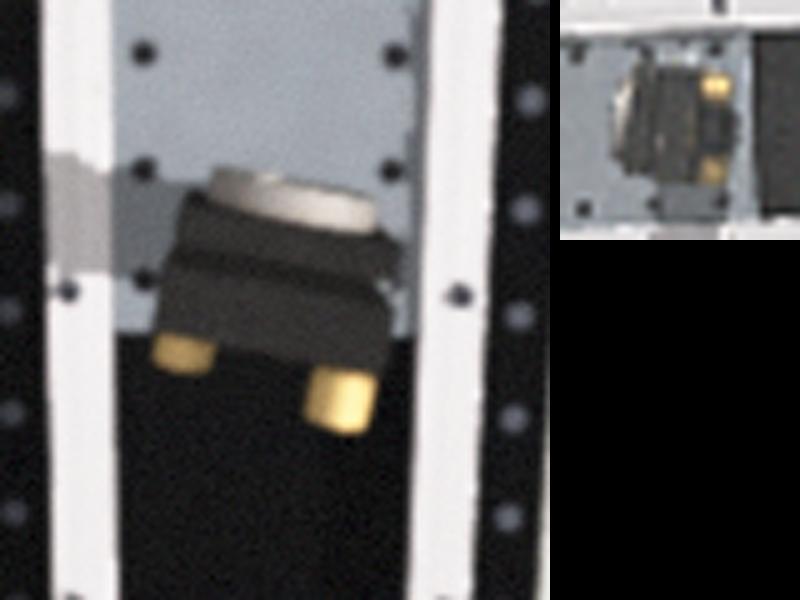

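The crop shows the mount from above. The glass is at crop (290,200), the rear body's corners are at about (158,330), (385,372), (175,258) and (390,305), and the brass adjusters are behind it. It faces roughly +y, turned several degrees to image-right.

Run:
```python
from h import *
import pickle; ci=pickle.load(open('w3.pkl','rb'))
W=lambda x,y:(230+(x+.5)/5-.5,116+(y+.5)/5-.5)
q={n:onz(ci,W(*p),.121) for n,p in dict(bl=(158,332),br=(387,372),fl=(175,260),fr=(392,302),gl=(213,172),gr=(378,205)).items()}
for k,v in q.items(): print(k,v.round(4))
for a,b in(('bl','br'),('fl','fr'),('gl','gr')):
    d=q[b]-q[a]; print(a,b,np.linalg.norm(d),np.degrees(np.arctan2(d[1],d[0])))
print('c',sum(q[k] for k in('bl','br','fl','fr'))/4)
```

```text
bl [0.5188 0.0928 0.121 ]
br [0.557  0.0875 0.121 ]
fl [0.5213 0.1048 0.121 ]
fr [0.5571 0.0992 0.121 ]
gl [0.5271 0.1193 0.121 ]
gr [0.5539 0.1149 0.121 ]
bl br 0.03854174709035002 -8.019163464576778
fl fr 0.03622297546830473 -8.954873747166767
gl gr 0.027169449789735848 -9.152960638784723
c [0.53855425 0.09609162 0.121     ]
```

jog_arm(deltas=[[1,[0,0,0],-0.118],[1,[0,0,0],-0.118],[1,[0,0,0],-0.118]])

```text
clock: 5.6
ee_pos: [0.5345, 0.0785, 0.2445]
tcp_rot: [-0.001, 0.755, 0.656, -0.001]
contact_force: [-0.1, 0.2, 0.1]
finger_gap: 1.001
finger_force: 0.0
```

jog_arm(deltas=[[1,[0.0055,0.023,-0.03],0],[1,[0.0055,0.023,-0.09],0],[1,[0.0055,0.023,-0.15],0],[1,[0.0055,0.023,-0.187],0],[1,[0.0055,0.023,-0.187],0]])

```text
clock: 6.22
ee_pos: [0.5363, 0.0952, 0.1022]
tcp_rot: [-0.002, 0.755, 0.655, -0.003]
contact_force: [0.0, 0.0, -0.6]
finger_gap: 1.0
finger_force: 0.0
```

Run:
```python
from h import *
s=bot.state(); print(s['ee_pos'],s['tcp_rot'],s['contact_force'])
im,ci=grab('wrist','w4.png'); a,_=grab('scene','s4.png')
o=np.zeros((600,800,3),np.uint8); o[:420,:560]=im; o[400:600,560:800]=cv2.resize(a[190:290,220:340],(240,200)); cv2.imwrite('pics/c4.png',o)
```

```text
[0.53633237 0.09519708 0.10222844] [-0.00201147  0.75543168  0.65521865 -0.00272911] [ 0.00080022  0.01785221 -0.58070142]
```

View pics/c4.png

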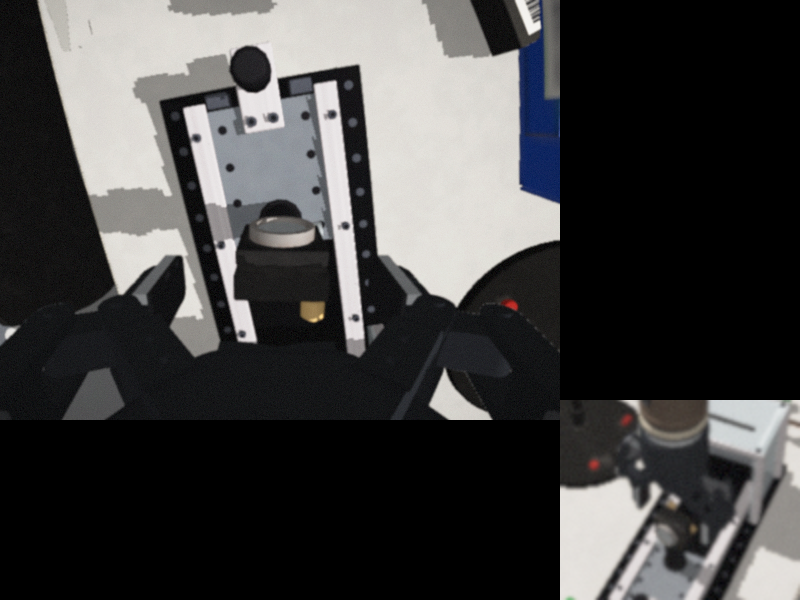

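The mount is squared and centred between the fingers: its sides are at u=235 and 330, the pads at 185 and 378. I'll close on it.

jog_arm(deltas=[[-1,[0,0,0],0],[-1,[0,0,0],0],[-1,[0,0,0],0],[-1,[0,0,0],0]])

```text
clock: 6.82
ee_pos: [0.5395, 0.095, 0.1065]
tcp_rot: [0.0, 0.756, 0.654, 0.0]
contact_force: [-1.9, 0.3, 5.0]
finger_gap: 0.451
finger_force: 59.6
```

jog_arm(deltas=[[-1,[0,0,0.02],0],[-1,[0,0,0.04],0],[-1,[0,0,0.07],0],[-1,[0,0,0.11],0],[-1,[0,0,0.15],0]])

```text
clock: 7.45
ee_pos: [0.5385, 0.0947, 0.2192]
tcp_rot: [-0.0, 0.756, 0.654, -0.0]
contact_force: [-0.1, -0.6, -1.4]
finger_gap: 0.45
finger_force: 61.3
```

Run:
```python
from h import *
s=bot.state(); print(s['ee_pos'],s['finger_gap'],s['finger_force'])
a,ca=grab('scene','s5.png'); t,ct=grab('top','t5.png'); im,ci=grab('wrist','w5.png')
o=np.zeros((600,800,3),np.uint8); o[:420,:560]=im; o[:240,560:]=cv2.resize(a[160:280,220:340],(240,240));o[300:540,560:]=cv2.resize(t[190:250,140:200+0],(240,240)); o[430:590,:520]=cv2.resize(t[180:260,140:400],(520,160)); cv2.imwrite('pics/c5.png',o)
hsv=cv2.cvtColor(t,cv2.COLOR_BGR2HSV); m=cv2.inRange(hsv,(45,120,60),(80,255,255)); n,l,st,c=cv2.connectedComponentsWithStats(m)
for i in range(1,n):
    if st[i,4]>60: print(st[i],[onz(ct,(st[i,0],st[i,1]),.03).round(3),onz(ct,(st[i,0]+st[i,2],st[i,1]+st[i,3]),.03).round(3)])
```

```text
[0.53846733 0.09468942 0.21916686] 0.44954196290367415 61.28704905509949
[179  87   8  37 105] [array([0.931, 0.261, 0.03 ]), array([0.82 , 0.238, 0.03 ])]
[184  91  15  35 124] [array([0.918, 0.247, 0.03 ]), array([0.813, 0.203, 0.03 ])]
[333 217  13  11  62] [array([ 0.54, -0.18,  0.03]), array([ 0.507, -0.217,  0.03 ])]
```

View pics/c5.png

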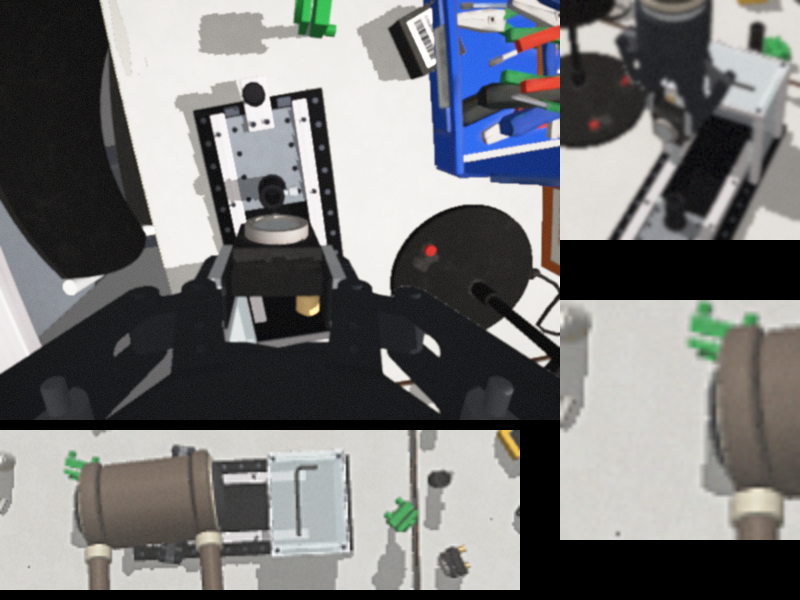

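The mirror is drawn out and held; the empty holder mouth is visible at wrist (272,190). The glass is at (277,228), untouched. I'll carry it to the free table area left of the station, at about x 0.465, y 0.32.

jog_arm(deltas=[[-1,[-0.025,0.075,0],0.09],[-1,[-0.05,0.15,0],0.09],[-1,[-0.075,0.225,0],0.09],[-1,[-0.098,0.3,0],0.09],[-1,[-0.098,0.3,-0.05],0.09]])

```text
clock: 8.22
ee_pos: [0.4657, 0.3249, 0.1816]
tcp_rot: [0.0, 0.706, 0.708, 0.003]
contact_force: [-0.1, -0.0, -2.1]
finger_gap: 0.454
finger_force: 61.4
```

jog_arm(deltas=[[-1,[0,0,-0.05],0],[-1,[0,0,-0.09],0],[-1,[0,0,-0.115],0],[-1,[0,0,-0.125],0]])

```text
clock: 8.72
ee_pos: [0.4643, 0.3191, 0.0844]
tcp_rot: [-0.0, 0.708, 0.706, -0.002]
contact_force: [0.5, -1.4, -2.1]
finger_gap: 0.451
finger_force: 61.3
```

jog_arm(deltas=[[-1,[0,0,-0.006],0],[-1,[0,0,-0.01],0],[-1,[0,0,-0.013],0],[-1,[0,0,-0.013],0]])

```text
clock: 9.22
ee_pos: [0.4658, 0.32, 0.077]
tcp_rot: [0.0, 0.708, 0.706, 0.0]
contact_force: [-1.1, -0.6, -1.2]
finger_gap: 0.454
finger_force: 61.4
```

jog_arm(deltas=[[-1,[0,0,-0.003],0],[-1,[0,-0.007,-0.004],0],[-1,[0,-0.014,-0.006],0],[-1,[0,-0.014,-0.006],0]])

```text
clock: 9.72
ee_pos: [0.4669, 0.313, 0.076]
tcp_rot: [-0.002, 0.709, 0.705, 0.004]
contact_force: [-5.6, 5.1, 13.8]
finger_gap: 0.456
finger_force: 63.6
```

jog_arm(deltas=[[-1,[0,0,-0.004],0],[-1,[0,-0.008,-0.006],0],[-1,[0,-0.016,-0.009],0],[-1,[0,-0.024,-0.013],0],[-1,[0,-0.024,-0.013],0]])

```text
clock: 10.35
ee_pos: [0.4683, 0.2942, 0.0701]
tcp_rot: [-0.0, 0.708, 0.706, 0.003]
contact_force: [-9.1, -3.0, 35.1]
finger_gap: 0.455
finger_force: 73.2
```

Run:
```python
from h import *
s=bot.state(); print(s['ee_pos'],s['contact_force'],s['moment'])
a,ca=grab('scene','s6.png'); im,ci=grab('wrist','w6.png')
u,v=proj(ca,[s['ee_pos']])[0].astype(int); print(u,v)
o=np.zeros((420,800,3),np.uint8); o[:,:560]=im; u0=max(0,u-30);v0=max(0,min(v-30,360)); c=a[v0:v0+60,u0:u0+60]; o[:240,560:]=cv2.resize(c,(240,240)); cv2.imwrite('pics/c6.png',o)
```

```text
[0.46825899 0.29424569 0.07006369] [-9.10286455 -2.98657724 35.07262662] [0.28189743 2.36713706 0.23411737]
266 338
```

View pics/c6.png

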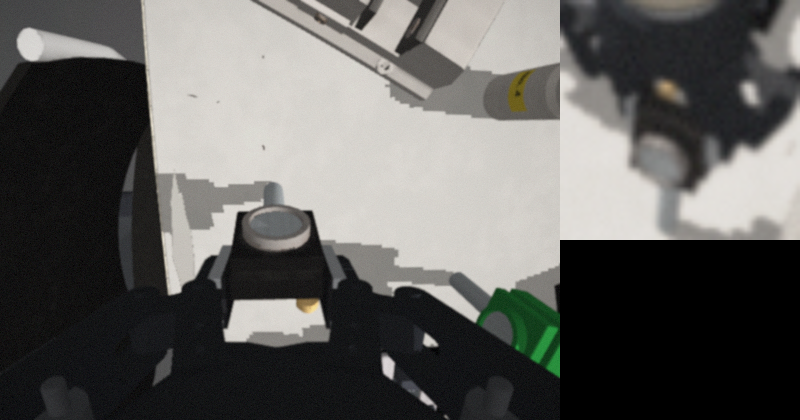

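The picture shows the mirror tilting as wanted: the foot is now ahead of the glass at (273,188), about 20° so far, and the glass is untouched. I'll keep following the arc.

jog_arm(deltas=[[-1,[0,-0.008,-0.003],0],[-1,[0,-0.016,-0.006],0],[-1,[0,-0.024,-0.01],0],[-1,[0,-0.03,-0.014],0],[-1,[0,-0.03,-0.014],0]])

```text
clock: 11.08
ee_pos: [0.4677, 0.2695, 0.056]
tcp_rot: [0.001, 0.708, 0.706, 0.002]
contact_force: [-4.4, -4.8, 20.0]
finger_gap: 0.455
finger_force: 77.9
```

jog_arm(deltas=[[-1,[0,-0.007,-0.007],0],[-1,[0,-0.014,-0.014],0],[-1,[0,-0.02,-0.022],0],[-1,[0,-0.025,-0.031],0],[-1,[0,-0.025,-0.031],0]])

```text
clock: 11.7
ee_pos: [0.4678, 0.2493, 0.0311]
tcp_rot: [0.001, 0.708, 0.706, 0.001]
contact_force: [-0.9, -7.6, 11.5]
finger_gap: 0.455
finger_force: 83.6
```

Run:
```python
from h import *
im,ci=grab('wrist','w7.png'); a,ca=grab('scene','s7.png'); s=bot.state()
u,v=proj(ca,[s['ee_pos']])[0].astype(int)
o=np.zeros((420,800,3),np.uint8); o[:,:560]=im; v0=min(v-30,360); o[:240,560:]=cv2.resize(a[v0:v0+60,u-30:u+30],(240,240)); cv2.imwrite('pics/c7.png',o)
```

```text
(no output)
```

View pics/c7.png

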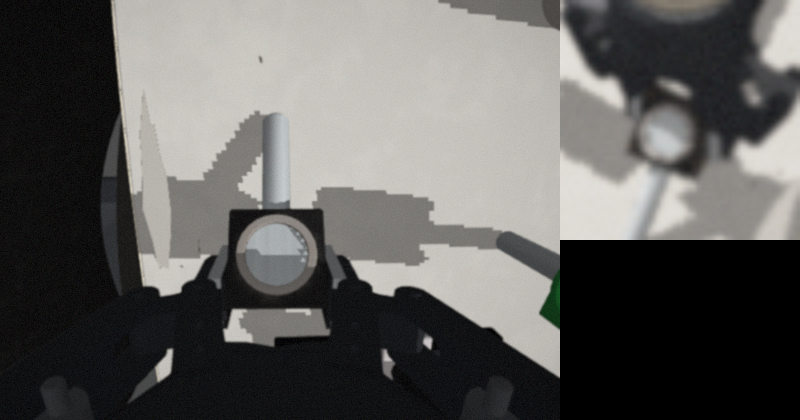

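The glass now faces nearly up at (277,255), with the post foot ahead at (275,115). One more small push on the arc, then I'll measure the tilt and lift.

jog_arm(deltas=[[-1,[0,-0.002,-0.005],0],[-1,[0,-0.003,-0.01],0],[-1,[0,-0.003,-0.013],0],[-1,[0,-0.003,-0.013],0]])

```text
clock: 12.3
ee_pos: [0.4686, 0.2479, 0.0216]
tcp_rot: [0.002, 0.708, 0.706, 0.002]
contact_force: [-0.8, -5.6, 11.5]
finger_gap: 0.453
finger_force: 84.8
```

jog_arm(deltas=[[-1,[0,0,0.04],0],[-1,[0,0,0.1],0],[-1,[0,0,0.18],0],[-1,[0,0,0.26],0],[-1,[0,0,0.3],0]])

```text
clock: 12.92
ee_pos: [0.4675, 0.2488, 0.2486]
tcp_rot: [0.001, 0.708, 0.706, 0.004]
contact_force: [1.2, 1.3, -1.9]
finger_gap: 0.454
finger_force: 83.6
```

jog_arm(deltas=[[-1,[0,0,0.02],0],[-1,[0,0,0.02],0],[-1,[0,0,0.02],0]])

```text
clock: 13.3
ee_pos: [0.4643, 0.2473, 0.2566]
tcp_rot: [-0.001, 0.708, 0.706, -0.002]
contact_force: [-0.2, 0.6, -1.0]
finger_gap: 0.453
finger_force: 83.6
```

Run:
```python
from h import *
s=bot.state(); print({k:np.round(s[k],3) for k in('clock','ee_pos','tcp_rot','finger_gap','finger_force')})
im,ci=grab('wrist','w8.png'); a,ca=grab('scene','s8.png')
p=s['ee_pos']
for th in (50,60,70,80,90):
    r=np.radians(th); d=np.array([0,np.sin(r),-np.cos(r)])
    c=p+[0,0,.004]; f=c+.07*d
    print(th,proj(ci,[f])[0].round(),proj(ca,[c,f]).round().tolist())
u,v=proj(ca,[p])[0].astype(int); u0=max(0,u-50);v0=max(0,min(v-50,320))
o=np.zeros((420,800,3),np.uint8); o[:,:560]=im; o[:240,560:]=cv2.resize(a[v0:v0+100,u0:u0+100],(240,240)); print(u0,v0); cv2.imwrite('pics/c8.png',o)
```

```text
{'clock': np.float64(13.3), 'ee_pos': array([0.464, 0.247, 0.257]), 'tcp_rot': array([-0.001,  0.708,  0.706, -0.002]), 'finger_gap': np.float64(0.453), 'finger_force': np.float64(83.62)}
50 [277. 147.] [[277.0, 270.0], [264.0, 306.0]]
60 [277. 134.] [[277.0, 270.0], [262.0, 306.0]]
70 [277. 124.] [[277.0, 270.0], [261.0, 305.0]]
80 [277. 116.] [[277.0, 270.0], [260.0, 303.0]]
90 [277. 113.] [[277.0, 270.0], [259.0, 299.0]]
226 221
```

View pics/c8.png

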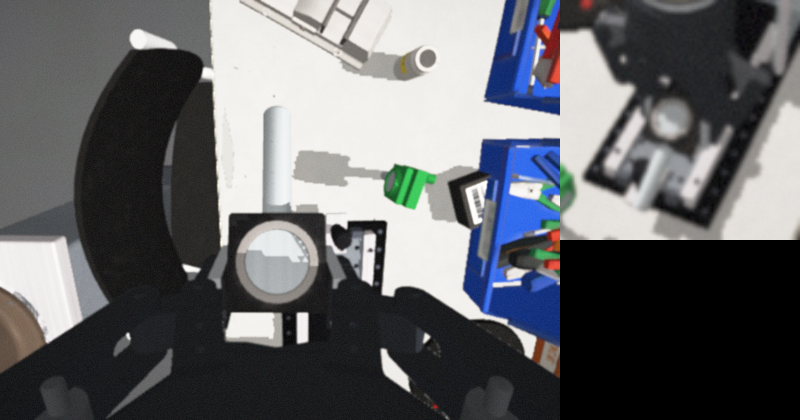

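The post is nearly level: its foot is at (277,108), which fits about 80–90°. The glass is face-up at (277,262), the mirror is about 0.25 m up, and the knob at (343,235) is still out. I'll let it settle and hand in.

jog_arm(deltas=[[-1,[0,0,0],0],[-1,[0,0,0],0],[-1,[0,0,0],0],[-1,[0,0,0],0],[-1,[0,0,0],0]])

```text
clock: 14.02
ee_pos: [0.4656, 0.2479, 0.2589]
tcp_rot: [0.0, 0.708, 0.706, 0.0]
contact_force: [-0.1, 0.1, -2.1]
finger_gap: 0.455
finger_force: 83.6
```

Run:
```python
from h import *
s=bot.state(); print(s['ee_pos'],np.abs(s['joint_vel']).max(),s['finger_force']); print(bot.finish_job())
```

```text
[0.46559663 0.24793448 0.25891572] 0.0011117235115263343 83.62169623374939
the job is handed in; nothing more can be done
None
```

I handed the job in at about 14 s with the carriage out at its stop and the mirror held still about 0.25 m up, post roughly level and glass facing the ceiling; the hand-in gave no verdict.

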